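Park the focus slide and jack up the interferometer

TASK

The rubber pad under the interferometer's front foot is going to be changed. First turn the focus knob back until the blue pointer stands at the red park mark; then set the red jack on the bench with its saddle centred under the stud of the yellow lift lug and pump the handle with full strokes up to the jack's third and last notch. Finish while still holding the handle pressed fully down, the arm clear of the instrument, and do not push the instrument about or shift the other things on the bench.

Things in the scene. Friction and masses are not known exactly. Their poses are not given: they have to be found in the camera images.
- interferometer: The instrument, loose on the bench, about 5 kg: black base board 210 x 170 mm, its top 70 mm above the bench, on three rubber feet. Origin on the bench under the board's centre; x runs level along the 210 mm side from the yellow lift lug (front) to the white housing (rear), z up
- lift_stud (a point): Lower tip of the steel stud (10 mm thick, 7 mm long) that points down from the yellow lift lug; 51 mm above the bench as it stands, 33 mm in front of the board's front edge, on its centre line. The lug is 34 mm wide, 10 mm thick, its top 68 mm above the bench, and ends 17 mm in front of the stud. Axes as the instrument
- front_foot (a point): Underside of the front rubber foot, 63 mm behind the stud on the centre line; height 0 at the start. The rear feet are 218 mm behind the stud: the instrument tips up about them
- rear_edge (a point): Middle of the upper rear edge of the base board, 243 mm behind the stud; shows whether the instrument was pushed about
- knob_grip (a point): Point on the axis of the dark knurled focus knob where it is gripped, 141 mm above the bench. Upright round knob, 32 mm in diameter, from 124 to 152 mm above the bench, the highest thing on the instrument; everything within 80 mm of its axis is below 119 mm
- focus_knob (a joint): Angle of the focus knob in rad, 0 to 3.0, growing anticlockwise seen from above. It moves slide and pointer 10 mm per rad along the instrument's +x (towards the objective) and stays where it is left. The park mark is at 0.6 rad: turn clockwise to reach it
- pointer (a point): Tip of the blue pointer on the focus slide; it moves along the instrument's x over the white scale on the grey gearbox
- park_mark (a point): The red park mark, a 2.8 mm wide line across the white scale, at the pointer's height: the pointer's tip coincides with it when parked. Axes as the instrument
- jack_body (a point): Middle of the red jack (0.8 kg), between its two upright cheeks, 30 mm above its underside: the place to grip it from above, across the cheeks (48 mm over their outer faces, 8 to 44 mm high, from 33 mm ahead to 47 mm behind this point). Base plate 170 x 68 x 8 mm, 80 mm ahead to 90 mm behind. Axes: x from pump handle towards saddle, y across the cheeks, z up
- saddle (a point): Centre of the floor of the jack's cup-shaped saddle, 50 mm ahead of jack_body on the jack's centre line, 40 mm above the jack's underside when down. The cup is 23 mm wide inside, 4 mm deep, 32 mm over its rim; the rim (44 mm above the underside) passes under the stud with 7 mm to spare
- jack_ram (a joint): How far the saddle is pumped up, in m: 0 at the start, notches at 0.008, 0.016 and 0.024 (the last). A spring pawl holds it at the last notch passed; it cannot be lowered again
- pump_handle (a joint): Angle of the jack's pump handle in rad: 0 up (a spring brings it back when let go), 0.42 down at its stop. Each stroke from fully up to past 0.39 lifts the saddle one notch; a shorter stroke is lost. Pressing the pad takes 2 to 4 N without load, 6 to 10 N under load
- handle_pad (a point): Middle of the top of the dark ribbed pad (40 x 32 mm) at the free end of the pump handle, where it is pressed down: with the handle up, 78 mm behind jack_body on the centre line and 86 mm above the jack's underside; with the handle fully down, 86 mm behind and 39 mm above
- spare_foot: Bystander: new black rubber foot pad, 41 mm wide, 16 mm high, lying on the bench; origin under its centre
- hex_key_block: Bystander: aluminium block with black hex keys, 36 x 60 x 82 mm; origin under its centre
- ring_plate: Bystander: round black plate with a knob, 148 mm wide, 24 mm high; origin under its centre
- dropper: Bystander: brown dropper bottle, 30 x 92 mm; origin under its centre
- weight: Bystander: brass knob weight, 36 x 46 mm; origin under its centre
- loupe: Bystander: black standing loupe, 40 x 40 x 40 mm; origin under its centre

How it is judged:
By the outcome, as a careful person would: the job done as asked, in the order asked, and still so for the second after the job is handed in, while the arm keeps its last pose, push and grip.
It also fails if it takes over 72 s, if anything falls off the work surface, if the arm or the gripper's body presses on something with over 40 N, if the wrist force passes 120 N, or if a joint passes its speed limit or range.

ROBOT

A 7-joint arm with a two-finger parallel gripper is mounted at the origin on a cart in front of the work surface, level with it; the furniture and walls round the work are solid. World frame = base frame: x ahead of the robot, y to its left, z up, the work surface at z = 0. Lengths are in m, angles in rad, forces in N, time in s.
With the tool pointing down it reaches from about 0.425 to 0.875 m from the base axis. Payload 4.7 kg.
Tool frame: the origin (TCP) lies where the fingers leave the gripper's body, on its centre line; the fingertips stand 70 mm ahead of it and the grasp point (between the pads) lies 51 mm ahead of it; z points along the fingers, y is the line along which they close (so a half turn about z gives the same grasp; the last joint's range is limited). The gripper opens to 87 mm and grips with 3 to 60 N. Pads are 19 mm wide; open, the fingers measure 117 mm over their backs; the gripper's body (75 mm by 190 mm) begins 51 mm behind the grasp point.
Start: joints at [-1.207, 0.321, -0.07, 1.45, 0.023, 1.371, -0.057], TCP at [0.223, 0.611, 0.292] pointing down, gripper open.
Joint ranges: [-2.86, 2.86], [-0.3, 2.09], [-1.38, 1.24], [0.06, 2.45], [-1.56, 4.7], [0.09, 2.05], [-2.69, 2.69]. Speed limits (rad/s): [2.57, 2.57, 3.14, 3.14, 3.14, 3.14, 3.14].

INTERFACE

Orientations are given as a rotation vector (axis times angle).
In Python, from bench import get_state, get_image, get_calibration, close_job gives the robot as it stands.
- The arm moves only by the tool send_rows, never from a script. Its argument "rows" is a list of rows, each an object of numbers: "hand": the finger opening in mm, from 0 to 87; "x", "y", "z": the shift along the world's x, y, z in mm; "roll": the turn about the world's z in degrees. A call has 1 to 10 rows; each row shifts and turns the commanded pose from where the row before left it; what a row does not reach is not made up. A row lasts 1/10 s, in which the tool goes at most 50 mm and 8.59 degrees, less where a joint would pass 70% of its speed; a pose out of reach is approached as far as the arm can. A call is refused whole if a number of a shift passes 50 or a number of a turn 8.59, either way. A call with a gripper value outside its range is refused whole. The fingers move at their own pace and stop on an object; "force" is the grip in N (left out, the last holds). Time passes only in rows, so rows that do not move let the fingers close. It gives the time, the measured TCP pose, the force, the opening and the grip force at its end, in the units of the state.
- get_state(): the state, without advancing time (a new reading comes with each control period).
- get_image(name): name is "scene" or "side" or "wrist"; returns the picture (420x560x3 uint8, blue, green, red); there is no depth.
- get_calibration(name): a dict with "mtx" (3x3 intrinsics, pixels), "D" ([k1, k2, p1, p2, k3] as OpenCV has them; the pictures are not rectified), "world_from_camera" (4x4, takes a point from camera to world coordinates). Camera axes: x right, y down, z forward; pixel columns grow to the right and rows downward; lengths in m; the calibration is good to about 2 mm. A picture is of the moment at which its call begins: read the wrist's pose just before it. get_calibration takes no time and is no camera call; for the wrist camera it gives the pose at the moment of the call.
- close_job(): hands the job in; it is judged then, once.
The state is a dict: "time": time; "joint_positions": joint angles; "qd": joint speeds; "joint_torque": joint torques, N m; "position": TCP position; "tool_rot": TCP orientation; "ft_force": force on the tool from outside, world axes, zero at the start; "torque": the same for the moment, N m; "grip_width": opening from 0.0 (shut) to 1.0 (fully open); "grip_force": force on a finger pad.
Only numpy, scipy, OpenCV 4.12 (cv2) and the standard library are available. Lean on these libraries where they do the work, as an engineer would, in place of code of your own. Each camera call takes 0.05 s, during which the arm holds its last target. There are 200 camera calls.

## Working session

There is one attempt and no reset: what is moved stays moved. The work goes in short steps, Python scripts to look and compute and a tool call to move; the robot and the scene stay as the last step left them, time stands still between calls to the robot, and variables do not carry over. Pictures are saved under pics/ and viewed, at most 10 in all, crops included, and the job is handed in when it is done.

Besides the shell and the picture viewer there is one more tool, called after ">>>" in YAML: its name, and indented under it one key for each argument. send_rows: Moves the arm, as the interface text tells. Its arguments: {"type":"object","properties":{"rows":{"type":"array","items":{"type":"object","properties":{"hand":{"type":"number"},"x":{"type":"number"},"y":{"type":"number"},"z":{"type":"number"},"roll":{"type":"number"}}}},"force":{"type":"number"}},"required":["rows"]}

```bash
ls; mkdir -p pics; cat > h.py <<'E'
import cv2,numpy as np
from bench import get_state,get_image,get_calibration
def ray(c,u,v):
    K=np.array(c["mtx"]);D=np.array(c["D"]);T=np.array(c["world_from_camera"])
    p=cv2.undistortPoints(np.array([[[u,v]]],float),K,D)[0,0]
    return T[:3,3],T[:3,:3]@np.array([p[0],p[1],1.])
def at(c,u,v,z):
    o,d=ray(c,u,v); return o+d*(z-o[2])/d[2]
def proj(c,P):
    K=np.array(c["mtx"]);D=np.array(c["D"]);T=np.linalg.inv(np.array(c["world_from_camera"]))
    r,_=cv2.Rodrigues(T[:3,:3]); return cv2.projectPoints(np.atleast_2d(np.array(P,float)),r,T[:3,3],K,D)[0][:,0]
def tri(*rs):
    A=np.zeros((3,3));b=np.zeros(3)
    for o,d in rs:
        d=d/np.linalg.norm(d);M=np.eye(3)-np.outer(d,d);A+=M;b+=M@o
    return np.linalg.solve(A,b)
E
python3 - <<'E'
from h import *
import json
for n in ("scene","side","wrist"):
    im=get_image(n);cv2.imwrite(f"pics/{n}0.png",im)
    c=get_calibration(n);T=np.array(c["world_from_camera"]);print(n,T[:3,3].round(3),T[:3,2].round(3),c["mtx"][0][0])
    json.dump({k:np.array(v).tolist() for k,v in c.items()},open(n+"0.json","w"))
a=cv2.imread("pics/scene0.png");b=cv2.imread("pics/side0.png")
s=get_state();print(s["position"],s["tool_rot"],s["time"],s["grip_width"])
E
```

```text
pics
scene [ 0.102 -0.227  0.672] [ 0.59   0.485 -0.645] 389.92143369475525
side [1.069 0.374 0.901] [-0.488 -0.2   -0.85 ] 389.0308223655116
wrist [0.151 0.637 0.385] [ 0.262 -0.097 -0.96 ] 355.2011679315978
[0.22265121 0.61033858 0.29141316] [-5.46532208e-01 -3.09351141e+00  2.25541513e-03] 0.15 1.0010125093324114
```

```bash
python3 -c "
import cv2
for n in('scene','side'):
    cv2.imwrite(f'pics/{n}0b.png',cv2.resize(cv2.imread(f'pics/{n}0.png'),(800,600),interpolation=cv2.INTER_CUBIC))"
```

```text
(no output)
```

View pics/scene0b.png

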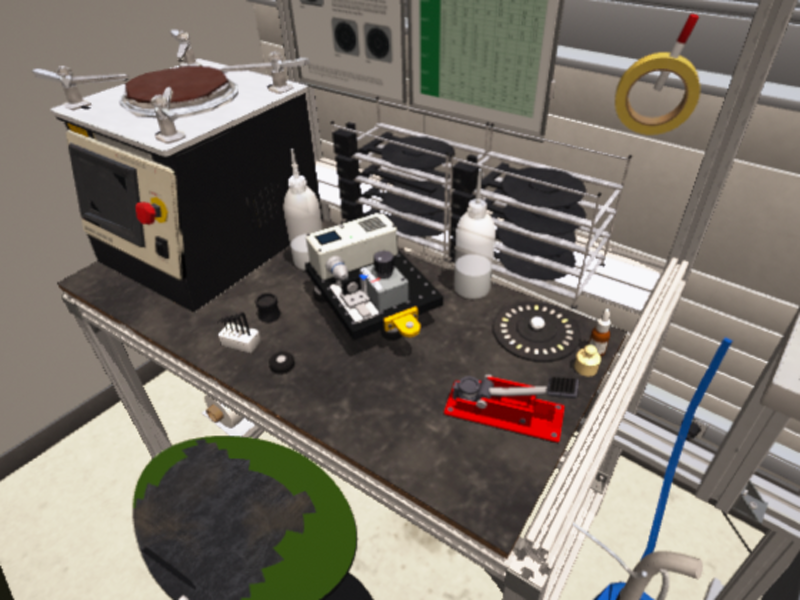

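View pics/side0b.png

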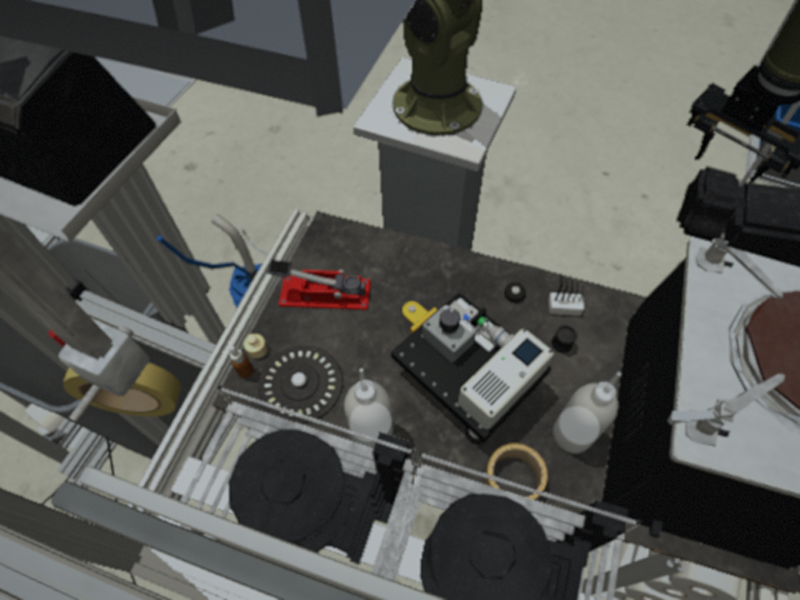

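The scene shows the interferometer at mid-bench: knob at about (384,258), yellow lug at (402,322), with the red jack to its right at about (505,405). The side view shows the same things from behind: knob (450,320), lug (413,313), jack (325,287). Next I'll enlarge both.

```bash
python3 -c "
import cv2
a=cv2.imread('pics/scene0.png')[152:308,205:415];b=cv2.imread('pics/side0.png')[165:321,185:395]
for n,i in(('sc1',a),('si1',b)): cv2.imwrite(f'pics/{n}.png',cv2.resize(i,None,fx=3.8,fy=3.8,interpolation=cv2.INTER_CUBIC))"
```

```text
(no output)
```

View pics/sc1.png

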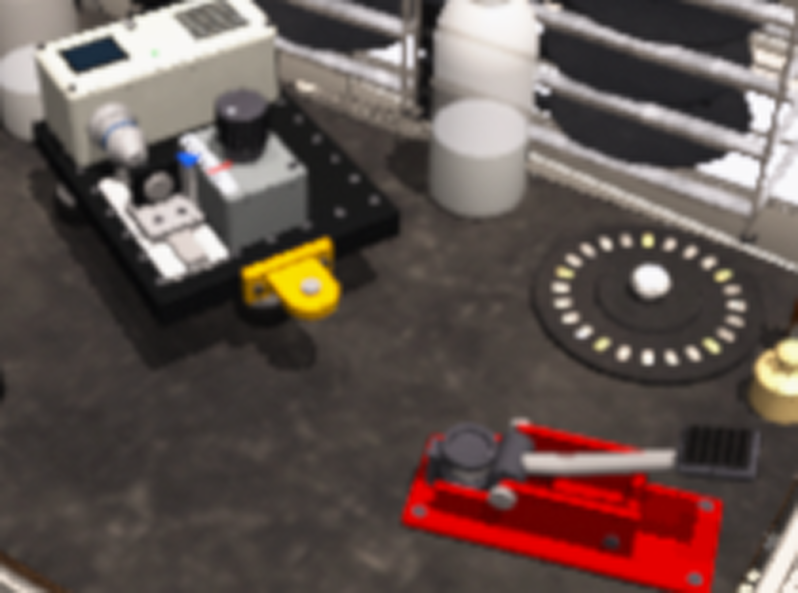

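View pics/si1.png

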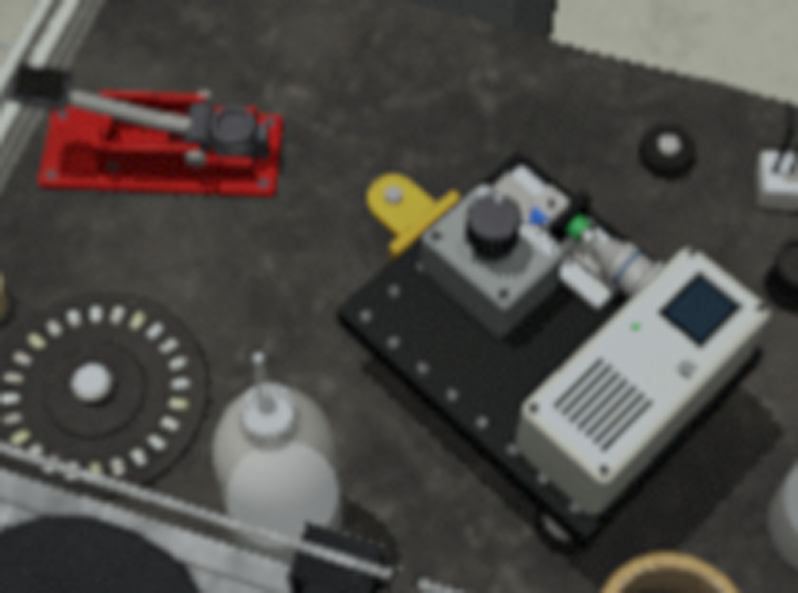

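The scene crop shows the knob top at (242,105), the lug screw at (310,287), the blue pointer at (187,160), the red mark at (220,168), the saddle at (470,440) and the pad at (720,450). The side crop has the knob top at (494,210), the lug screw at (394,194), the saddle at (235,125) and the pad at (42,85).

```bash
python3 - <<'E'
from h import *
import json
C={n:json.load(open(n+"0.json")) for n in("scene","side")}
off={"scene":(205,152),"side":(185,165)}
def px(n,u,v): return (u+.5)/3.8-.5+off[n][0],(v+.5)/3.8-.5+off[n][1]
P={"knobtop":((242,105),(494,210),.152),"lugscrew":((310,287),(394,194),.069),"cornerFR":((398,212),(340,315),.07),
"cornerFL":((160,315),(519,155),.07),"saddle":((470,438),(235,124),.044),"pad":((720,450),(42,85),.086),
"blue":((187,158),(538,215),.12),"jRR":((712,590),(None,),.008),"cRL":((36,128),(765,350),.07)}
for k,(a,b,z) in P.items():
    r=[];o=[]
    for n,p in(("scene",a),("side",b)):
        if p[0] is None: continue
        u=px(n,*p);r.append(ray(C[n],*u));o.append(at(C[n],*u,z).round(4))
    print(k,*o,"tri",tri(*r).round(4) if len(r)>1 else "")
for p,z in(((403,522),.008),((722,497),.008),((712,590),0),((430,435),.008),((220,168),.12)): print("sc",p,at(C["scene"],*px("scene",*p),z).round(4))
for p,z in(((38,184),.008),((277,192),.008),((283,118),.008),((60,108),.008)): print("si",p,at(C["side"],*px("side",*p),z).round(4))
E
```

```text
knobtop [0.6373 0.2593 0.152 ] [0.6372 0.2623 0.152 ] tri [0.6376 0.2613 0.1513]
lugscrew [0.6056 0.1844 0.069 ] [0.6035 0.185  0.069 ] tri [0.6045 0.1846 0.0699]
cornerFR [0.6929 0.1825 0.07  ] [0.6987 0.1881 0.07  ] tri [0.6971 0.1864 0.0653]
cornerFL [0.5327 0.2389 0.07  ] [0.5436 0.2506 0.07  ] tri [0.5388 0.2478 0.0605]
saddle [0.5834 0.054  0.044 ] [0.5798 0.0552 0.044 ] tri [0.5814 0.0545 0.0456]
pad [ 0.6222 -0.0704  0.086 ] [ 0.6257 -0.0637  0.086 ] tri [ 0.6243 -0.0678  0.082 ]
blue [0.6082 0.2806 0.12  ] [0.6117 0.2837 0.12  ] tri [0.6104 0.2832 0.1175]
jRR [ 0.6002 -0.0901  0.008 ] tri 
cRL [0.6168 0.4314 0.07  ] [0.6193 0.4407 0.07  ] tri [0.6194 0.4388 0.0662]
sc (403, 522) [0.5369 0.0656 0.008 ]
sc (722, 497) [ 0.6605 -0.0661  0.008 ]
sc (712, 590) [ 0.6062 -0.0884  0.    ]
sc (430, 435) [0.5986 0.0901 0.008 ]
sc (220, 168) [0.6129 0.2581 0.12  ]
si (38, 184) [ 0.6597 -0.0651  0.008 ]
si (277, 192) [0.5999 0.0944 0.008 ]
si (283, 118) [0.541  0.0718 0.008 ]
si (60, 108) [ 0.5963 -0.083   0.008 ]
```

```bash
python3 - <<'E'
from h import *
import json
C={n:json.load(open(n+"0.json")) for n in("scene","side")}
f=lambda p:((p[0]+.5)*.7-.5,(p[1]+.5)*.7-.5)
print("box corner",tri(ray(C["scene"],*f((178,152))),ray(C["side"],*f((690,240)))).round(3), "rear",tri(ray(C["scene"],*f((308,90))),ray(C["side"],*f((675,455)))).round(3))
print("bottle",tri(ray(C["scene"],*f((294,152))),ray(C["side"],*f((612,372)))).round(3),"bottle2",tri(ray(C["scene"],*f((478,180))),ray(C["side"],*f((362,372)))).round(3))
print("ring",at(C["scene"],*f((537,328)),.024).round(3),at(C["side"],*f((300,382)),.02).round(3))
print("foot",at(C["scene"],*f((282,364)),.01).round(3),"hex",at(C["scene"],*f((240,335)),.04).round(3))
print("bench edge",at(C["scene"],*f((505,550)),0).round(3),at(C["scene"],*f((290,430)),0).round(3))
E
```

```text
box corner [0.496 0.544 0.308] rear [0.799 0.574 0.303]
bottle [0.689 0.503 0.241] bottle2 [0.81  0.199 0.231]
ring [0.767 0.038 0.024] [0.787 0.053 0.02 ]
foot [0.456 0.331 0.01 ] hex [0.442 0.41  0.04 ]
bench edge [ 0.419 -0.109  0.   ] [0.38 0.23 0.  ]
```

>>> send_rows:
  rows:
    - {"x": 22,"y": -31}
    - {"x": 22,"y": -31}
    - {"x": 22,"y": -31}
    - {"x": 22,"y": -31}
    - {"x": 22,"y": -31}
    - {"x": 22,"y": -31}
    - {"x": 22,"y": -31}
    - {"x": 22,"y": -31}
    - {"x": 22,"y": -31}
    - {"x": 22,"y": -31}

```text
schema error: expected keys hand, x, y, z, roll
```

>>> send_rows:
  rows:
    - {"x": 25,"y": -5}
    - {"x": 25,"y": -5}
    - {"x": 25,"y": -5}
    - {"x": 25,"y": -5}
    - {"x": 25,"y": -5}
    - {"x": 25,"y": -5}
    - {"x": 25,"y": -5}
    - {"x": 20,"y": -5}
    - {}
    - {}

```text
schema error: expected keys hand, x, y, z, roll
```

All keys are required in every row.

>>> send_rows:
  rows:
    - {"hand": 87,"x": 22,"y": -31,"z": 0,"roll": 0}
    - {"hand": 87,"x": 22,"y": -31,"z": 0,"roll": 0}
    - {"hand": 87,"x": 22,"y": -31,"z": 0,"roll": 0}
    - {"hand": 87,"x": 22,"y": -31,"z": 0,"roll": 0}
    - {"hand": 87,"x": 22,"y": -31,"z": 0,"roll": 0}
    - {"hand": 87,"x": 22,"y": -31,"z": 0,"roll": 0}
    - {"hand": 87,"x": 22,"y": -31,"z": 0,"roll": 0}
    - {"hand": 87,"x": 22,"y": -31,"z": 0,"roll": 0}
    - {"hand": 87,"x": 22,"y": -31,"z": 0,"roll": 0}
    - {"hand": 87,"x": 22,"y": -31,"z": 0,"roll": 0}

```text
time: 1.15
position: [0.4433, 0.2992, 0.2921]
tool_rot: [-0.546, -3.094, -0.0]
ft_force: [0.9, 0.3, -0.2]
grip_width: 0.997
grip_force: 0.0
```

>>> send_rows:
  rows:
    - {"hand": 87,"x": 25,"y": -5,"z": 0,"roll": 0}
    - {"hand": 87,"x": 25,"y": -5,"z": 0,"roll": 0}
    - {"hand": 87,"x": 25,"y": -5,"z": 0,"roll": 0}
    - {"hand": 87,"x": 25,"y": -5,"z": 0,"roll": 0}
    - {"hand": 87,"x": 25,"y": -5,"z": 0,"roll": 0}
    - {"hand": 87,"x": 25,"y": -5,"z": 0,"roll": 0}
    - {"hand": 87,"x": 25,"y": -5,"z": 0,"roll": 0}
    - {"hand": 87,"x": 20,"y": -5,"z": 0,"roll": 0}
    - {"hand": 87,"x": 0,"y": 0,"z": 0,"roll": 0}
    - {"hand": 87,"x": 0,"y": 0,"z": 0,"roll": 0}

```text
time: 2.15
position: [0.6374, 0.2606, 0.2915]
tool_rot: [-0.547, -3.092, 0.001]
ft_force: [-0.7, 0.6, 0.5]
grip_width: 0.999
grip_force: 0.0
```

```bash
python3 - <<'E'
from h import *
import json
s=get_state();c=get_calibration("wrist");im=get_image("wrist");cv2.imwrite("pics/w1.png",im)
json.dump({k:np.array(v).tolist() for k,v in c.items()},open("w1.json","w"))
print(s["position"],s["tool_rot"],s["joint_positions"],s["time"],s["ft_force"])
cv2.imwrite("pics/w1b.png",cv2.resize(im,(800,600),interpolation=cv2.INTER_CUBIC))
print(proj(c,[[.6375,.261,.152],[.6045,.1847,.069]])/.7)
E
```

```text
[0.63739866 0.26056849 0.29154611] [-5.47178479e-01 -3.09210118e+00  8.75666160e-04] [-0.6215198   0.40823969  0.26946238  1.35199348 -0.10779073  1.3971129
  0.86609758] 2.15 [-0.71650032  0.60476698  0.5153484 ]
[[408.93320723 317.247623  ]
 [279.39869387 269.56992362]]
```

View pics/w1b.png

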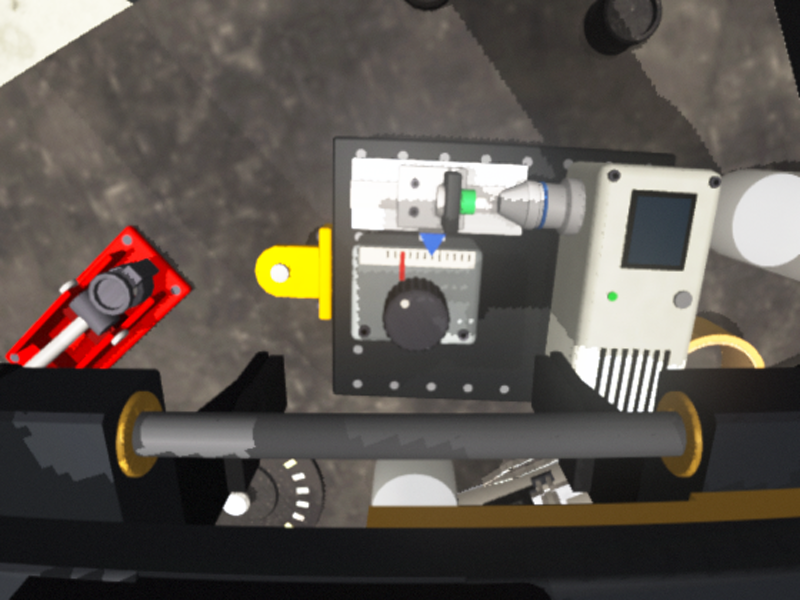

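The wrist view shows the knob top at about (415,313), the pointer tip at (432,255), the red mark at x≈402, the lug screw at (279,272) and the saddle at (116,290). I'll enlarge around the knob and scale.

```bash
python3 -c "
import cv2
a=cv2.imread('pics/w1.png')[155:255,240:370]
cv2.imwrite('pics/w1c.png',cv2.resize(a,None,fx=6,fy=6,interpolation=cv2.INTER_CUBIC))"
```

```text
(no output)
```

View pics/w1c.png

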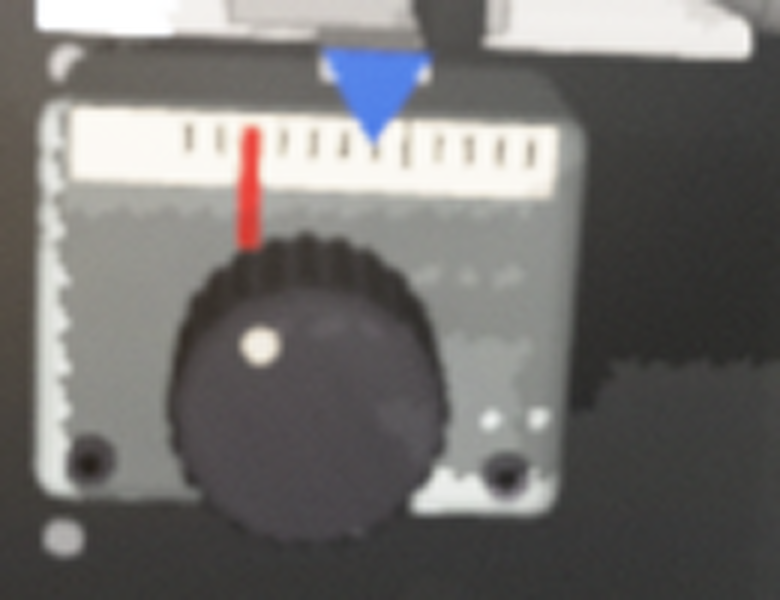

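```bash
python3 - <<'E'
from h import *
import json
C={n:json.load(open(f)) for n,f in(("scene","scene0.json"),("side","side0.json"),("w","w1.json"))}
off={"scene":(205,152),"side":(185,165)}
px=lambda n,u,v:((u+.5)/3.8-.5+off[n][0],(v+.5)/3.8-.5+off[n][1])
w=lambda u,v:((u+.5)/6-.5+240,(v+.5)/6-.5+155)
g=lambda u,v:((u+.5)*.7-.5,(v+.5)*.7-.5)
print("knob w@.152",at(C["w"],*w(308,416),.152),"3tri",tri(ray(C["w"],*w(308,416)),ray(C["scene"],*px("scene",242,105)),ray(C["side"],*px("side",494,210))))
print("stud w@.069",at(C["w"],*g(279,272),.069),"3tri",tri(ray(C["w"],*g(279,272)),ray(C["scene"],*px("scene",310,287)),ray(C["side"],*px("side",394,194))))
print("FL,FR",at(C["w"],*g(333,137),.07),at(C["w"],*g(334,395),.07))
print("board RL top",at(C["w"],*g(675,153),.07))
print("saddle w",at(C["w"],*g(116,291),.044))
for z in(.115,.119,.122):
    a,b=at(C["w"],*w(375,143),z),at(C["w"],*w(251,143),z);d=a-b;print(z,a,b,np.linalg.norm(d),np.degrees(np.arctan2(d[1],d[0])))
E
```

```text
knob w@.152 [0.63986096 0.26356725 0.152     ] 3tri [0.63877276 0.26226409 0.15139718]
stud w@.069 [0.60569543 0.18373434 0.069     ] 3tri [0.60489001 0.18445266 0.07012193]
FL,FR [0.54097465 0.24784631 0.07      ] [0.69767104 0.18413653 0.07      ]
board RL top [0.61934067 0.44049717 0.07      ]
saddle w [0.58066283 0.0588652  0.044     ]
0.115 [0.61977662 0.28045163 0.115     ] [0.61431596 0.26546536 0.115     ] 0.01595015039879093 69.97938426251999
0.119 [0.61897804 0.28055176 0.119     ] [0.61359831 0.26578759 0.119     ] 0.015713757144381068 69.9793842625198
0.122 [0.6183791  0.28062685 0.122     ] [0.61306007 0.26602926 0.122     ] 0.015536462203573631 69.97938426251994
```

The wrist view gives instrument yaw ≈ 68°, knob at about (0.639, 0.2625), and the pointer 15.7 mm past the mark, which is a 90° clockwise turn. I'll descend onto the knob.

>>> send_rows:
  rows:
    - {"hand": 70,"x": 2,"y": 2,"z": -20,"roll": 0}
    - {"hand": 60,"x": 0,"y": 0,"z": -20,"roll": 0}
    - {"hand": 60,"x": 0,"y": 0,"z": -20,"roll": 0}
    - {"hand": 60,"x": 0,"y": 0,"z": -20,"roll": 0}
    - {"hand": 60,"x": 0,"y": 0,"z": -12,"roll": 0}
    - {"hand": 50,"x": 0,"y": 0,"z": -6,"roll": 0}
    - {"hand": 44,"x": 0,"y": 0,"z": 0,"roll": 0}
    - {"hand": 40,"x": 0,"y": 0,"z": 0,"roll": 0}
    - {"hand": 36,"x": 0,"y": 0,"z": 0,"roll": 0}
    - {"hand": 36,"x": 0,"y": 0,"z": 0,"roll": 0}
  force: 8

```text
time: 3.2
position: [0.6402, 0.2628, 0.1953]
tool_rot: [0.546, 3.092, 0.002]
ft_force: [-1.0, 0.1, -0.3]
grip_width: 0.434
grip_force: 0.0
```

>>> send_rows:
  rows:
    - {"hand": 33,"x": 0,"y": 0,"z": 0,"roll": 0}
    - {"hand": 30,"x": 0,"y": 0,"z": 0,"roll": 0}
    - {"hand": 28,"x": 0,"y": 0,"z": 0,"roll": 0}
    - {"hand": 28,"x": 0,"y": 0,"z": 0,"roll": 0}
  force: 8

```text
time: 3.6
position: [0.6401, 0.2631, 0.1947]
tool_rot: [0.546, 3.093, 0.002]
ft_force: [1.2, 0.9, 0.3]
grip_width: 0.364
grip_force: 8.0
```

>>> send_rows:
  rows:
    - {"hand": 28,"x": 0,"y": 0,"z": 0,"roll": 0}
    - {"hand": 28,"x": 0,"y": 0,"z": 0,"roll": 0}
    - {"hand": 28,"x": 0,"y": 0,"z": 0,"roll": -5}
    - {"hand": 28,"x": 0,"y": 0,"z": 0,"roll": -5}
    - {"hand": 28,"x": 0,"y": 0,"z": 0,"roll": -5}
    - {"hand": 28,"x": 0,"y": 0,"z": 0,"roll": -5}
  force: 18

```text
time: 4.2
position: [0.6401, 0.2631, 0.1946]
tool_rot: [1.08, 2.949, 0.002]
ft_force: [0.9, 1.8, 1.4]
grip_width: 0.36
grip_force: 18.0
```

>>> send_rows:
  rows:
    - {"hand": 28,"x": 0,"y": 0,"z": 0,"roll": -7}
    - {"hand": 28,"x": 0,"y": 0,"z": 0,"roll": -7}
    - {"hand": 28,"x": 0,"y": 0,"z": 0,"roll": -7}
    - {"hand": 28,"x": 0,"y": 0,"z": 0,"roll": -7}
    - {"hand": 28,"x": 0,"y": 0,"z": 0,"roll": -7}
    - {"hand": 28,"x": 0,"y": 0,"z": 0,"roll": -7}
    - {"hand": 28,"x": 0,"y": 0,"z": 0,"roll": -7}
    - {"hand": 28,"x": 0,"y": 0,"z": 0,"roll": -7}
    - {"hand": 28,"x": 0,"y": 0,"z": 0,"roll": -7}
    - {"hand": 28,"x": 0,"y": 0,"z": 0,"roll": 0}

```text
time: 5.2
position: [0.6401, 0.2631, 0.1946]
tool_rot: [2.459, 1.954, 0.002]
ft_force: [2.1, 0.1, 1.0]
grip_width: 0.358
grip_force: 18.0
```

```bash
python3 - <<'E'
from h import *
import json
s=get_state();c=get_calibration("wrist");im=get_image("wrist");cv2.imwrite("pics/w2.png",im)
json.dump({k:np.array(v).tolist() for k,v in c.items()},open("w2.json","w"))
print(s["position"],s["tool_rot"],s["joint_positions"],s["ft_force"],s["torque"])
cv2.imwrite("pics/w2b.png",cv2.resize(im[60:300,120:440],(800,600),interpolation=cv2.INTER_CUBIC))
print(proj(c,[[.6184,.2806,.12],[.6133,.2659,.12]]))
E
```

```text
[0.64013349 0.26312867 0.19463808] [2.45890916e+00 1.95446079e+00 1.99766767e-03] [-0.80628489  0.50196403  0.52195051  1.47182371 -0.2568032   1.23478101
 -0.48086241] [2.05986434 0.08023022 0.96901501] [ 0.240151   -0.33664449 -0.03790657]
[[235.42194813 240.33920325]
 [233.49238843 268.20935757]]
```

View pics/w2b.png

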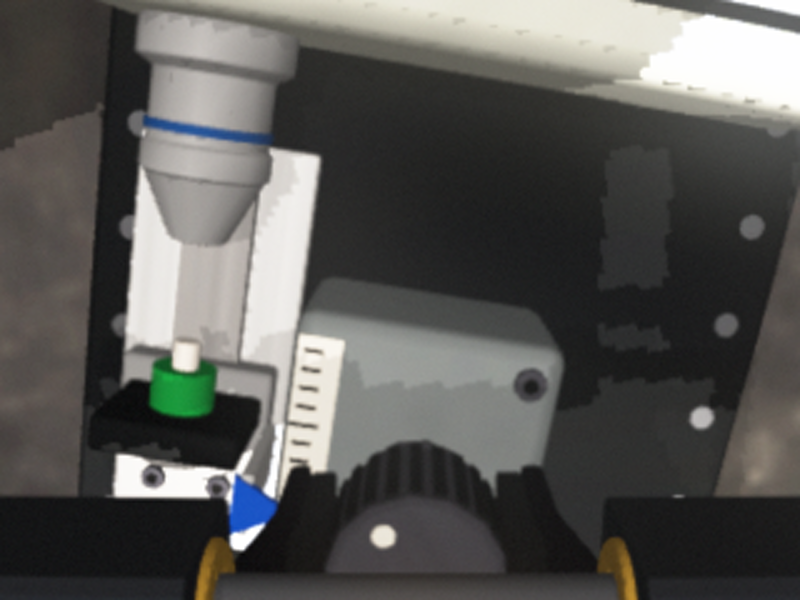

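The pointer moved most of the way; its tip is now at crop (275,509), with the red mark hidden behind a finger. The geometry leaves about 1.2 mm (7°), so I'll turn that, let go, lift and check.

>>> send_rows:
  rows:
    - {"hand": 28,"x": 0,"y": 0,"z": 0,"roll": -3.5}
    - {"hand": 28,"x": 0,"y": 0,"z": 0,"roll": -3.5}
    - {"hand": 28,"x": 0,"y": 0,"z": 0,"roll": 0}
    - {"hand": 36,"x": 0,"y": 0,"z": 0,"roll": 0}
    - {"hand": 44,"x": 0,"y": 0,"z": 0,"roll": 0}
    - {"hand": 60,"x": 0,"y": 0,"z": 0,"roll": 0}
    - {"hand": 60,"x": 0,"y": 0,"z": 20,"roll": 0}
    - {"hand": 60,"x": 0,"y": 0,"z": 30,"roll": 0}
    - {"hand": 60,"x": 0,"y": 0,"z": 40,"roll": 0}
    - {"hand": 60,"x": 0,"y": 0,"z": 0,"roll": 0}

```text
time: 6.25
position: [0.642, 0.2625, 0.2906]
tool_rot: [2.572, 1.8, 0.014]
ft_force: [1.1, 0.7, 1.3]
grip_width: 0.685
grip_force: 0.0
```

```bash
python3 - <<'E'
from h import *
import json
s=get_state();c=get_calibration("wrist");im=get_image("wrist");cv2.imwrite("pics/w3.png",im)
json.dump({k:np.array(v).tolist() for k,v in c.items()},open("w3.json","w"))
print(s["position"],s["time"])
p=proj(c,[[.6184,.2806,.12],[.6133,.2659,.12]]);print(p)
u,v=p[1].astype(int);u0=max(u-65,0);v0=max(v-50,0);print(u0,v0)
cv2.imwrite("pics/w3b.png",cv2.resize(im[v0:v0+100,u0:u0+130],None,fx=6,fy=6,interpolation=cv2.INTER_CUBIC))
E
```

```text
[0.64199936 0.26253385 0.29060296] 6.25
[[247.15349692 200.44696812]
 [248.05082982 219.77359637]]
183 169
```

View pics/w3b.png

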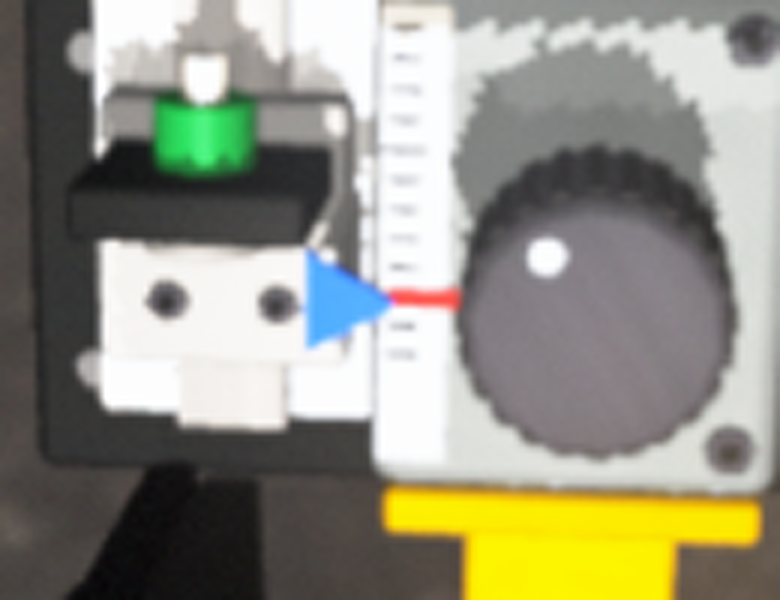

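The pointer tip (393,299) sits on the red mark's centre line (y≈298), so the knob is parked. On to the jack, and I'll also check by code that the instrument did not move.

>>> send_rows:
  rows:
    - {"hand": 87,"x": -5.5,"y": -32,"z": 0,"roll": 5}
    - {"hand": 87,"x": -5.5,"y": -32,"z": 0,"roll": 5}
    - {"hand": 87,"x": -5.5,"y": -32,"z": 0,"roll": 5}
    - {"hand": 87,"x": -5.5,"y": -32,"z": 0,"roll": 5}
    - {"hand": 87,"x": -5.5,"y": -32,"z": 0,"roll": 5}
    - {"hand": 87,"x": -5.5,"y": -32,"z": 0,"roll": 5}
    - {"hand": 87,"x": -5.5,"y": -32,"z": 0,"roll": 5}
    - {"hand": 87,"x": -4.5,"y": -31,"z": 0,"roll": 6}
    - {"hand": 87,"x": 0,"y": 0,"z": 0,"roll": 0}

```text
time: 7.2
position: [0.5952, 0.0009, 0.2835]
tool_rot: [-1.788, -2.583, 0.006]
ft_force: [-0.8, -0.3, 0.5]
grip_width: 1.001
grip_force: 0.0
```

```bash
python3 - <<'E'
from h import *
import json
s=get_state();c=get_calibration("wrist");im=get_image("wrist");cv2.imwrite("pics/w4.png",im)
json.dump({k:np.array(v).tolist() for k,v in c.items()},open("w4.json","w"))
print(s["position"],s["tool_rot"],s["joint_positions"].round(2))
# red mask -> world at z=.008, yaw
hsv=cv2.cvtColor(im,cv2.COLOR_BGR2HSV);m=(((hsv[...,0]<8)|(hsv[...,0]>172))&(hsv[...,1]>170)&(hsv[...,2]>60)).astype(np.uint8)
n,l,st,ce=cv2.connectedComponentsWithStats(m);print(st[1:][st[1:,4]>100])
k=1+st[1:,4].argmax();h=cv2.convexHull(np.argwhere(l==k)[:,::-1].astype(np.int32))[:,0]
W=np.array([at(c,u,v,.008)[:2] for u,v in h],np.float32)
(cx,cy),(a,b),t=cv2.minAreaRect(W*1000);print("rect",cx,cy,a,b,t)
for q in ([.6009,0.0018,.008],[.581,.0555,.044]): print(proj(c,q))
i2=get_image("scene");cv2.imwrite("pics/scene2.png",i2)
a=cv2.cvtColor(cv2.imread("pics/scene0.png"),cv2.COLOR_BGR2GRAY).astype(np.float32);b=cv2.cvtColor(i2,cv2.COLOR_BGR2GRAY).astype(np.float32)
for r in((190,245,265,320),(150,200,210,280)): print("inst shift px",cv2.phaseCorrelate(a[r[0]:r[1],r[2]:r[3]],b[r[0]:r[1],r[2]:r[3]]))
cv2.imwrite("pics/w4b.png",cv2.resize(im,(800,600),interpolation=cv2.INTER_CUBIC))
E
```

```text
[0.59524865 0.00093503 0.28348862] [-1.78831365 -2.58285941  0.00555506] [-0.54  0.23  0.58  1.62 -0.13  1.33  0.42]
[[ 258  100   68  157 6873]]
rect 599.6248168945312 1.4583969116210938 67.60346984863281 168.9330596923828 20.13973045349121
[[291.60417417 182.66686715]]
[[292.66020848 129.73558265]]
inst shift px ((-0.02981549972466979, -0.0010166228332941785), 0.9325830819871691)
inst shift px ((-0.05560105072281374, -0.13363508461764084), 0.852275054719713)
```

The jack rectangle comes out cleanly: centre (599.6, 1.5) mm, 169 x 67.6 mm, axis 110.1°. The instrument has not moved. I'll descend to the jack.

>>> send_rows:
  rows:
    - {"hand": 87,"x": 0,"y": 0,"z": 0,"roll": 0}
    - {"hand": 87,"x": 0,"y": 0,"z": -25,"roll": 0}
    - {"hand": 87,"x": 0,"y": 0,"z": -25,"roll": 0}
    - {"hand": 87,"x": 0,"y": 0,"z": -25,"roll": 0}
    - {"hand": 87,"x": 0,"y": 0,"z": -25,"roll": 0}
    - {"hand": 87,"x": 0,"y": 0,"z": 0,"roll": 0}
    - {"hand": 87,"x": 0,"y": 0,"z": 0,"roll": 0}

```text
time: 8.0
position: [0.5968, 0.0089, 0.1842]
tool_rot: [-1.778, -2.589, 0.001]
ft_force: [-0.0, 0.2, 1.1]
grip_width: 0.999
grip_force: 0.0
```

>>> send_rows:
  rows:
    - {"hand": 87,"x": 1,"y": -3,"z": -20,"roll": -0.9}
    - {"hand": 87,"x": 0,"y": 0,"z": -20,"roll": 0}
    - {"hand": 87,"x": 0,"y": 0,"z": -20,"roll": 0}
    - {"hand": 87,"x": 0,"y": 0,"z": -20,"roll": 0}
    - {"hand": 87,"x": 0,"y": 0,"z": -10,"roll": 0}
    - {"hand": 75,"x": 0,"y": 0,"z": -7,"roll": 0}
    - {"hand": 65,"x": 0,"y": 0,"z": 0,"roll": 0}
    - {"hand": 58,"x": 0,"y": 0,"z": 0,"roll": 0}
    - {"hand": 52,"x": 0,"y": 0,"z": 0,"roll": 0}
    - {"hand": 50,"x": 0,"y": 0,"z": 0,"roll": 0}
  force: 10

```text
time: 9.0
position: [0.5983, 0.0046, 0.0881]
tool_rot: [1.8, 2.573, 0.002]
ft_force: [0.5, -0.6, 0.5]
grip_width: 0.637
grip_force: 0.0
```

>>> send_rows:
  rows:
    - {"hand": 46,"x": 0,"y": 0,"z": 0,"roll": 0}
    - {"hand": 44,"x": 0,"y": 0,"z": 0,"roll": 0}
    - {"hand": 44,"x": 0,"y": 0,"z": 0,"roll": 0}
  force: 10

```text
time: 9.3
position: [0.598, 0.0047, 0.0876]
tool_rot: [1.8, 2.574, 0.001]
ft_force: [0.0, 0.3, 2.6]
grip_width: 0.551
grip_force: 10.0
```

>>> send_rows:
  rows:
    - {"hand": 44,"x": 0,"y": 0,"z": 0,"roll": 0}
    - {"hand": 44,"x": 0,"y": 0,"z": 0,"roll": 0}
    - {"hand": 44,"x": 0,"y": 0,"z": 2,"roll": 0}
    - {"hand": 44,"x": 0,"y": 0,"z": 3,"roll": 0}
    - {"hand": 44,"x": 0,"y": 0,"z": 0,"roll": 0}
    - {"hand": 44,"x": 0,"y": 0,"z": 0,"roll": 0}
  force: 40

```text
time: 9.9
position: [0.5971, 0.0047, 0.0915]
tool_rot: [-1.8, -2.574, 0.002]
ft_force: [0.9, 0.1, -8.2]
grip_width: 0.548
grip_force: 40.0
```

>>> send_rows:
  rows:
    - {"hand": 44,"x": 0,"y": 0,"z": 8,"roll": 0}
    - {"hand": 44,"x": 0,"y": 0,"z": 8,"roll": 0}

```text
time: 10.1
position: [0.5975, 0.0046, 0.1084]
tool_rot: [-1.8, -2.574, 0.001]
ft_force: [0.8, -0.3, -8.1]
grip_width: 0.55
grip_force: 40.0
```

>>> send_rows:
  rows:
    - {"hand": 44,"x": -3.3,"y": 7.6,"z": 0,"roll": -4.2}
    - {"hand": 44,"x": -3.3,"y": 7.6,"z": 0,"roll": -4.2}
    - {"hand": 44,"x": -3.3,"y": 7.6,"z": 0,"roll": -4.2}
    - {"hand": 44,"x": -3.3,"y": 7.6,"z": 0,"roll": -4.2}
    - {"hand": 44,"x": -3.3,"y": 7.6,"z": 0,"roll": -4.2}
    - {"hand": 44,"x": -3.3,"y": 7.6,"z": 0,"roll": -4.2}
    - {"hand": 44,"x": -3.3,"y": 7.6,"z": 0,"roll": -4.2}
    - {"hand": 44,"x": -3.3,"y": 7.6,"z": 0,"roll": -4.2}
    - {"hand": 44,"x": -3.3,"y": 7.6,"z": 0,"roll": -4.2}
    - {"hand": 44,"x": -3.3,"y": 7.6,"z": 0,"roll": -4.2}

```text
time: 11.1
position: [0.565, 0.0811, 0.1093]
tool_rot: [2.606, 1.754, 0.002]
ft_force: [-0.8, 0.4, -7.3]
grip_width: 0.554
grip_force: 40.0
```

>>> send_rows:
  rows:
    - {"hand": 44,"x": 0,"y": 0,"z": 0,"roll": 0}
    - {"hand": 44,"x": 0,"y": 0,"z": 0,"roll": 0}
    - {"hand": 44,"x": 0,"y": 0,"z": 0,"roll": 0}

```text
time: 11.4
position: [0.5651, 0.0799, 0.1087]
tool_rot: [2.603, 1.758, 0.001]
ft_force: [-0.4, 0.8, -7.9]
grip_width: 0.55
grip_force: 40.0
```

```bash
python3 - <<'E'
from h import *
import json
s=get_state();c=get_calibration("wrist");im=get_image("wrist");cv2.imwrite("pics/w5.png",im)
json.dump({k:np.array(v).tolist() for k,v in c.items()},open("w5.json","w"))
r=s["tool_rot"];print(s["position"],2*np.degrees(np.arctan2(r[1],r[0])),r,s["ft_force"])
lift=s["position"][2]-.0876
for q in ([.6055,.1845,.069],[.6055,.1845,.051]): print("stud",proj(c,q))
y=np.radians(68);p=s["position"][:2]+.0514*np.array([np.cos(y),np.sin(y)]);print("saddle rim",proj(c,[*p,.044+lift]),p,lift)
cv2.imwrite("pics/w5b.png",cv2.resize(im,(800,600),interpolation=cv2.INTER_CUBIC))
E
```

```text
[0.56513814 0.07993685 0.10872248] 68.0911635225547 [2.60254089e+00 1.75845005e+00 8.34443913e-04] [-0.3562667   0.77131172 -7.9312022 ]
stud [[280.46800949   2.29775435]]
stud [[281.11190012  15.29639492]]
saddle rim [[285.32233507 175.1169092 ]] [0.58439291 0.1275941 ] 0.021122477140704587
```

View pics/w5b.png

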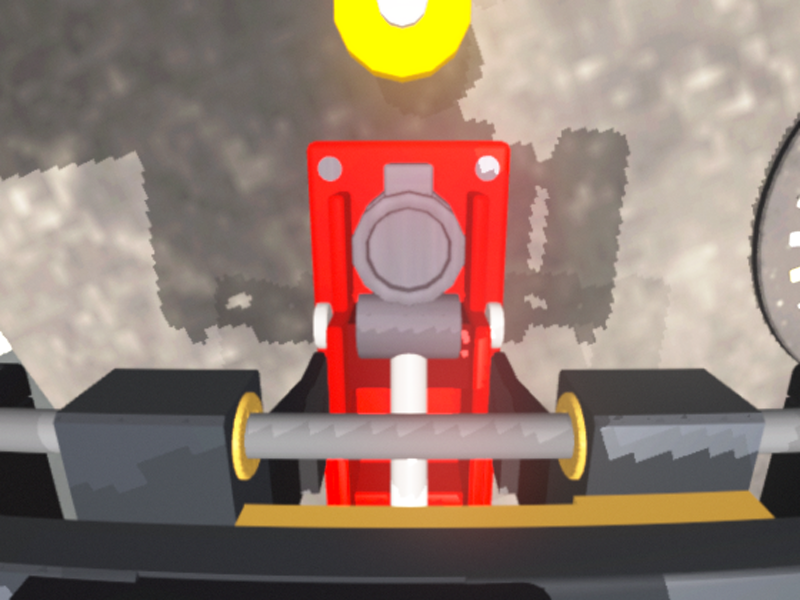

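The wrist view shows the saddle cup at (409,249) and the lug screw at about (402,5), both within 0.5 mm of prediction. Remaining offset is 60–61 mm along 68° and −1.8 mm lateral. I'll lower first, then advance.

>>> send_rows:
  rows:
    - {"hand": 44,"x": 0,"y": 0,"z": -7,"roll": 0}
    - {"hand": 44,"x": 0,"y": 0,"z": -7,"roll": 0}
    - {"hand": 44,"x": 0,"y": 0,"z": -4,"roll": 0}
    - {"hand": 44,"x": 0,"y": 0,"z": 0,"roll": 0}
    - {"hand": 44,"x": 0,"y": 0,"z": 0,"roll": 0}

```text
time: 11.95
position: [0.5647, 0.0805, 0.09]
tool_rot: [2.604, 1.758, -0.001]
ft_force: [0.8, 0.4, -7.2]
grip_width: 0.551
grip_force: 40.0
```

>>> send_rows:
  rows:
    - {"hand": 44,"x": 2.1,"y": 5.7,"z": 0,"roll": 0}
    - {"hand": 44,"x": 2.1,"y": 5.7,"z": 0,"roll": 0}
    - {"hand": 44,"x": 2.1,"y": 5.7,"z": 0,"roll": 0}
    - {"hand": 44,"x": 2.1,"y": 5.7,"z": 0,"roll": 0}
    - {"hand": 44,"x": 0,"y": 0,"z": 0,"roll": 0}
    - {"hand": 44,"x": 0,"y": 0,"z": 0,"roll": 0}

```text
time: 12.55
position: [0.5732, 0.1036, 0.0902]
tool_rot: [2.603, 1.759, -0.001]
ft_force: [0.4, -0.3, -8.0]
grip_width: 0.552
grip_force: 40.0
```

>>> send_rows:
  rows:
    - {"hand": 44,"x": 2.2,"y": 5.6,"z": 0,"roll": 0}
    - {"hand": 44,"x": 2.2,"y": 5.6,"z": 0,"roll": 0}
    - {"hand": 44,"x": 2.2,"y": 5.6,"z": 0,"roll": 0}
    - {"hand": 44,"x": 2.2,"y": 5.6,"z": 0,"roll": 0}
    - {"hand": 44,"x": 2.2,"y": 5.6,"z": 0,"roll": 0}
    - {"hand": 44,"x": 2.1,"y": 5.5,"z": 0,"roll": 0}
    - {"hand": 44,"x": 0,"y": 0,"z": 0,"roll": 0}
    - {"hand": 44,"x": 0,"y": 0,"z": 0,"roll": 0}
    - {"hand": 44,"x": 0,"y": 0,"z": 0,"roll": 0}

```text
time: 13.45
position: [0.5862, 0.1364, 0.0902]
tool_rot: [2.604, 1.757, -0.001]
ft_force: [-0.3, 0.1, -7.3]
grip_width: 0.547
grip_force: 40.0
```

>>> send_rows:
  rows:
    - {"hand": 44,"x": 0.2,"y": 0.5,"z": -1,"roll": 0}
    - {"hand": 44,"x": 0,"y": 0,"z": -1.6,"roll": 0}
    - {"hand": 44,"x": 0,"y": 0,"z": 0,"roll": 0}
    - {"hand": 44,"x": 0,"y": 0,"z": 0,"roll": 0}

```text
time: 13.85
position: [0.5866, 0.1373, 0.0877]
tool_rot: [2.604, 1.758, 0.0]
ft_force: [-0.9, -0.2, -6.6]
grip_width: 0.551
grip_force: 40.0
```

>>> send_rows:
  rows:
    - {"hand": 49,"x": 0,"y": 0,"z": 0,"roll": 0}
    - {"hand": 52,"x": 0,"y": 0,"z": 0,"roll": 0}
    - {"hand": 60,"x": 0,"y": 0,"z": 0,"roll": 0}
    - {"hand": 72,"x": 0,"y": 0,"z": 0,"roll": 0}
    - {"hand": 72,"x": 0,"y": 0,"z": 10,"roll": 0}
    - {"hand": 72,"x": 0,"y": 0,"z": 20,"roll": 0}
    - {"hand": 72,"x": 0,"y": 0,"z": 25,"roll": 0}
    - {"hand": 72,"x": 0,"y": 0,"z": 25,"roll": 0}
    - {"hand": 72,"x": 0,"y": 0,"z": 20,"roll": 0}
    - {"hand": 72,"x": 0,"y": 0,"z": 0,"roll": 0}

```text
time: 14.85
position: [0.5886, 0.1376, 0.1917]
tool_rot: [2.603, 1.757, 0.011]
ft_force: [-0.3, 0.3, 0.3]
grip_width: 0.827
grip_force: 0.0
```

>>> send_rows:
  rows:
    - {"hand": 40,"x": -2.5,"y": -6,"z": 0,"roll": 0}
    - {"hand": 20,"x": -5,"y": -12,"z": 0,"roll": 0}
    - {"hand": 5,"x": -5,"y": -12,"z": 0,"roll": 0}
    - {"hand": 0,"x": -5,"y": -12,"z": 0,"roll": 0}
    - {"hand": 0,"x": -5,"y": -12,"z": 0,"roll": 0}
    - {"hand": 0,"x": -5,"y": -12,"z": 0,"roll": 0}
    - {"hand": 0,"x": -2,"y": -5,"z": 0,"roll": 0}
    - {"hand": 0,"x": 0,"y": 0,"z": 0,"roll": 0}
    - {"hand": 0,"x": 0,"y": 0,"z": 0,"roll": 0}

```text
time: 15.75
position: [0.5571, 0.067, 0.1878]
tool_rot: [-2.603, -1.759, -0.001]
ft_force: [-0.1, 0.1, 1.1]
grip_width: 0.094
grip_force: 0.0
```

```bash
python3 - <<'E'
from h import *
import json
s=get_state();c=get_calibration("wrist");w=get_image("wrist");cv2.imwrite("pics/w6.png",w)
json.dump({k:np.array(v).tolist() for k,v in c.items()},open("w6.json","w"))
a=get_image("scene");b=get_image("side");cv2.imwrite("pics/scene6.png",a);cv2.imwrite("pics/side6.png",b)
print(s["position"],s["tool_rot"],s["ft_force"],s["grip_width"],s["time"])
def red(im):
    h=cv2.cvtColor(im,cv2.COLOR_BGR2HSV);return (((h[...,0]<8)|(h[...,0]>172))&(h[...,1]>150)&(h[...,2]>50)).astype(np.uint8)
print("stud,saddle exp wrist",proj(c,[[.6055,.1845,.069],[.6055,.1845,.044],[.5576,.0656,.086]]))
cv2.imwrite("pics/mix6.png",np.vstack([np.hstack([cv2.resize(b[170:250,240:345],(420,320),interpolation=cv2.INTER_CUBIC),cv2.resize(a[200:285,245:345],(376,320),interpolation=cv2.INTER_CUBIC)]),cv2.resize(w[0:196],(796,279))]))
E
```

```text
[0.5571461  0.06697273 0.18781883] [-2.60307352e+00 -1.75856332e+00 -1.09590659e-03] [-0.08123003  0.09151729  1.09472606] 0.0941245546775944 15.75
stud,saddle exp wrist [[287.28705542  13.64491736]
 [287.13158801  23.89687108]
 [287.01430074 244.77968363]]
```

View pics/mix6.png

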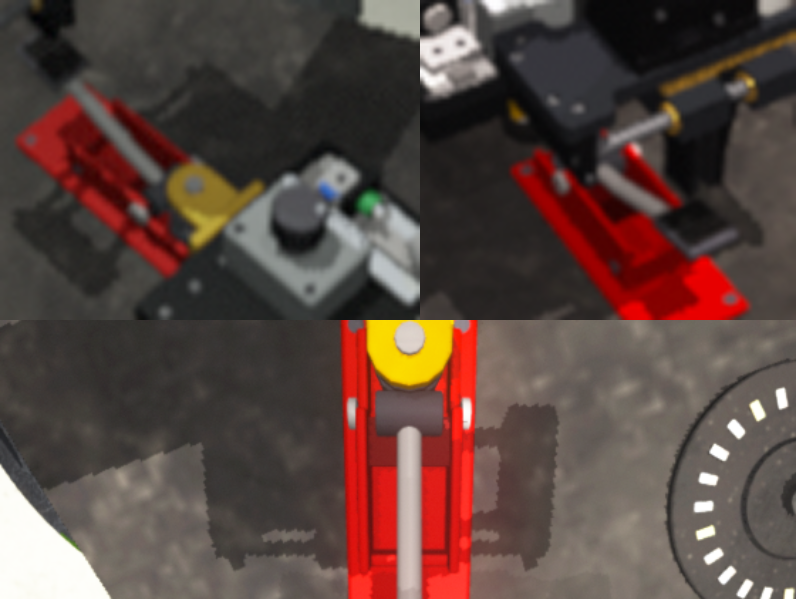

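The jack stands under the lug, with the screw (409) and rod (408) in line in the wrist view. That was the tenth picture, so from here I work by numbers only. I'll move the closed fingers down to the pad.

>>> send_rows:
  rows:
    - {"hand": 0,"x": 0.8,"y": -0.7,"z": -10,"roll": 0}
    - {"hand": 0,"x": 0,"y": 0,"z": -10,"roll": 0}
    - {"hand": 0,"x": 0,"y": 0,"z": -5,"roll": 0}
    - {"hand": 0,"x": 0,"y": 0,"z": 0,"roll": 0}
    - {"hand": 0,"x": 0,"y": 0,"z": 0,"roll": 0}
  force: 10

```text
time: 16.4
position: [0.5577, 0.0657, 0.1624]
tool_rot: [2.603, 1.758, -0.001]
ft_force: [-0.2, -0.9, -0.4]
grip_width: 0.01
grip_force: 0.0
```

>>> send_rows:
  rows:
    - {"hand": 0,"x": -0.6,"y": -1.4,"z": -6,"roll": 0}
    - {"hand": 0,"x": -0.6,"y": -1.5,"z": -6,"roll": 0}
    - {"hand": 0,"x": -0.6,"y": -1.5,"z": -6,"roll": 0}
    - {"hand": 0,"x": -0.5,"y": -1.3,"z": -6,"roll": 0}

```text
time: 16.8
position: [0.5556, 0.0593, 0.1384]
tool_rot: [2.603, 1.757, 0.0]
ft_force: [-0.4, -1.6, 2.2]
grip_width: 0.007
grip_force: 1.2
```

>>> send_rows:
  rows:
    - {"hand": 0,"x": -0.2,"y": -0.5,"z": -6,"roll": 0}
    - {"hand": 0,"x": -0.2,"y": -0.4,"z": -6,"roll": 0}
    - {"hand": 0,"x": -0.1,"y": -0.2,"z": -6,"roll": 0}
    - {"hand": 0,"x": 0,"y": 0,"z": -6,"roll": 0}
    - {"hand": 0,"x": 0,"y": 0,"z": -4,"roll": 0}
    - {"hand": 0,"x": 0,"y": 0,"z": -1,"roll": 0}

```text
time: 17.4
position: [0.5548, 0.0585, 0.1096]
tool_rot: [-2.604, -1.758, 0.002]
ft_force: [-2.7, -2.6, 9.3]
grip_width: 0.006
grip_force: 4.7
```

>>> send_rows:
  rows:
    - {"hand": 0,"x": 0,"y": 0,"z": -1,"roll": 0}
    - {"hand": 0,"x": 0,"y": 0,"z": 0,"roll": 0}

```text
time: 17.6
position: [0.5549, 0.0585, 0.1095]
tool_rot: [-2.603, -1.757, 0.001]
ft_force: [-3.8, -2.1, 9.8]
grip_width: 0.005
grip_force: 5.5
```

The handle is at its stop: z stays at 0.1095 while the force rises. Return for stroke 2.

>>> send_rows:
  rows:
    - {"hand": 0,"x": 0,"y": 0,"z": 6,"roll": 0}
    - {"hand": 0,"x": 0.1,"y": 0.2,"z": 6,"roll": 0}
    - {"hand": 0,"x": 0.2,"y": 0.4,"z": 6,"roll": 0}
    - {"hand": 0,"x": 0.2,"y": 0.5,"z": 6,"roll": 0}
    - {"hand": 0,"x": 0.5,"y": 1.3,"z": 6,"roll": 0}
    - {"hand": 0,"x": 0.6,"y": 1.5,"z": 6,"roll": 0}
    - {"hand": 0,"x": 0.6,"y": 1.5,"z": 6,"roll": 0}
    - {"hand": 0,"x": 0.6,"y": 1.4,"z": 6,"roll": 0}
    - {"hand": 0,"x": 0,"y": 0,"z": 6,"roll": 0}
    - {"hand": 0,"x": 0,"y": 0,"z": 0,"roll": 0}

```text
time: 18.6
position: [0.5582, 0.0656, 0.1636]
tool_rot: [2.603, 1.758, 0.002]
ft_force: [0.0, -0.3, 0.4]
grip_width: 0.005
grip_force: 0.0
```

>>> send_rows:
  rows:
    - {"hand": 0,"x": 0,"y": 0,"z": 0,"roll": 0}
    - {"hand": 0,"x": 0,"y": 0,"z": 0,"roll": 0}
    - {"hand": 0,"x": 0,"y": 0,"z": 0,"roll": 0}

```text
time: 18.9
position: [0.5575, 0.0656, 0.1623]
tool_rot: [-2.604, -1.758, 0.001]
ft_force: [1.1, 0.3, -0.1]
grip_width: 0.009
grip_force: 0.0
```

```bash
python3 - <<'E'
from h import *
g=lambda i:cv2.cvtColor(i,cv2.COLOR_BGR2GRAY).astype(np.float32)
for n in("scene","side"):
    i=get_image(n);cv2.imwrite(f"pics/{n}7.png",i);a=g(cv2.imread(f"pics/{n}6.png"));b=g(i)
    R={"scene":{"jackbase":(230,285,268,350),"inst":(150,200,210,280)},"side":{"jack":(185,240,243,290),"inst":(210,260,330,380),"lug":(200,235,278,310)}}[n]
    for k,r in R.items(): print(n,k,np.round(cv2.phaseCorrelate(a[r[0]:r[1],r[2]:r[3]],b[r[0]:r[1],r[2]:r[3]]),2) if 0 else cv2.phaseCorrelate(a[r[0]:r[1],r[2]:r[3]],b[r[0]:r[1],r[2]:r[3]]))
E
```

```text
scene jackbase ((-0.12031500947140472, -0.2411703664446776), 0.4547663261272289)
scene inst ((-0.012760184002964081, 0.015075958220378993), 1.001179344786538)
side jack ((-0.04740731976581358, -0.1300304530678993), 0.8027252866162194)
side inst ((-0.01553869681574227, -0.012591416552108825), 1.0142439735412598)
side lug ((0.04907831858191436, -0.22957413498729906), 1.015775579131312)
```

>>> send_rows:
  rows:
    - {"hand": 0,"x": -0.6,"y": -1.4,"z": -6,"roll": 0}
    - {"hand": 0,"x": -0.6,"y": -1.5,"z": -6,"roll": 0}
    - {"hand": 0,"x": -0.6,"y": -1.5,"z": -6,"roll": 0}
    - {"hand": 0,"x": -0.5,"y": -1.3,"z": -6,"roll": 0}
    - {"hand": 0,"x": -0.3,"y": -0.7,"z": -6,"roll": 0}
    - {"hand": 0,"x": -0.2,"y": -0.6,"z": -6,"roll": 0}
    - {"hand": 0,"x": -0.1,"y": -0.2,"z": -6,"roll": 0}
    - {"hand": 0,"x": 0,"y": 0,"z": -6,"roll": 0}
    - {"hand": 0,"x": 0,"y": 0,"z": -5,"roll": 0}
    - {"hand": 0,"x": 0,"y": 0,"z": -1,"roll": 0}

```text
time: 20.0
position: [0.5541, 0.0556, 0.1088]
tool_rot: [2.604, 1.755, -0.006]
ft_force: [-6.1, -6.3, 14.8]
grip_width: 0.008
grip_force: 7.8
```

>>> send_rows:
  rows:
    - {"hand": 0,"x": 0,"y": 0,"z": -1,"roll": 0}
    - {"hand": 0,"x": 0,"y": 0,"z": 0,"roll": 0}

```text
time: 20.2
position: [0.5542, 0.0556, 0.1086]
tool_rot: [2.605, 1.755, -0.006]
ft_force: [-7.2, -6.8, 15.9]
grip_width: 0.002
grip_force: 8.6
```

Stroke 2 reached the stop (z 0.1086, 16 N). Back up, then check for any jack shift.

>>> send_rows:
  rows:
    - {"hand": 0,"x": 0,"y": 0,"z": 6,"roll": 0}
    - {"hand": 0,"x": 0.1,"y": 0.2,"z": 6,"roll": 0}
    - {"hand": 0,"x": 0.2,"y": 0.6,"z": 6,"roll": 0}
    - {"hand": 0,"x": 0.3,"y": 0.7,"z": 6,"roll": 0}
    - {"hand": 0,"x": 0.5,"y": 1.3,"z": 6,"roll": 0}
    - {"hand": 0,"x": 0.6,"y": 1.5,"z": 6,"roll": 0}
    - {"hand": 0,"x": 0.6,"y": 1.5,"z": 6,"roll": 0}
    - {"hand": 0,"x": 0.6,"y": 1.4,"z": 6,"roll": 0}
    - {"hand": 0,"x": 0,"y": 0,"z": 7,"roll": 0}
    - {"hand": 0,"x": 0,"y": 0,"z": 0,"roll": 0}

```text
time: 21.2
position: [0.5583, 0.0657, 0.1637]
tool_rot: [2.603, 1.758, 0.002]
ft_force: [-0.1, 1.0, 0.5]
grip_width: 0.007
grip_force: 0.0
```

>>> send_rows:
  rows:
    - {"hand": 0,"x": 0,"y": 0,"z": 0,"roll": 0}
    - {"hand": 0,"x": 0,"y": 0,"z": 0,"roll": 0}
    - {"hand": 0,"x": 0,"y": 0,"z": 0,"roll": 0}

```text
time: 21.5
position: [0.5575, 0.0656, 0.1623]
tool_rot: [-2.604, -1.758, 0.001]
ft_force: [-0.1, 0.5, 0.6]
grip_width: 0.003
grip_force: 0.0
```

```bash
cat > cmp.py <<'E'
from h import *
import sys
g=lambda i:cv2.cvtColor(i,cv2.COLOR_BGR2GRAY).astype(np.float32)
for n in("scene","side"):
    i=get_image(n);cv2.imwrite(f"pics/{n}{sys.argv[1]}.png",i);a=g(cv2.imread(f"pics/{n}6.png"));b=g(i)
    R={"scene":{"jackbase":(230,285,268,350),"inst":(150,200,210,280)},"side":{"jack":(185,240,243,290),"inst":(210,260,330,380),"lug":(200,235,278,310),"rear":(225,300,360,390)}}[n]
    for k,r in R.items():
        d,q=cv2.phaseCorrelate(a[r[0]:r[1],r[2]:r[3]],b[r[0]:r[1],r[2]:r[3]]);print(n,k,np.round(d,2),round(q,2))
c=get_calibration("side");print("lug/knob px for +1mm up & +1mm axis",[(proj(c,[.6055+dx,.1845+dy,.069+dz])-proj(c,[.6055,.1845,.069])).round(2).tolist() for dx,dy,dz in((0,0,.008),(.00375,.0093,0))])
E
python3 cmp.py 8
```

```text
scene jackbase [-0.15 -0.31] 0.45
scene inst [-0.19 -0.47] 1.0
side jack [-0.02 -0.3 ] 0.83
side inst [0.36 0.28] 0.99
side lug [ 0.59 -0.31] 1.03
side rear [0.23 1.06] 1.04
lug/knob px for +1mm up & +1mm axis [[[0.01, -1.66]], [[2.87, 2.43]]]
```

>>> send_rows:
  rows:
    - {"hand": 0,"x": -0.6,"y": -1.4,"z": -6,"roll": 0}
    - {"hand": 0,"x": -0.6,"y": -1.5,"z": -6,"roll": 0}
    - {"hand": 0,"x": -0.6,"y": -1.5,"z": -6,"roll": 0}
    - {"hand": 0,"x": -0.5,"y": -1.3,"z": -6,"roll": 0}
    - {"hand": 0,"x": -0.3,"y": -0.7,"z": -6,"roll": 0}
    - {"hand": 0,"x": -0.2,"y": -0.6,"z": -6,"roll": 0}
    - {"hand": 0,"x": -0.1,"y": -0.2,"z": -6,"roll": 0}
    - {"hand": 0,"x": 0,"y": 0,"z": -6,"roll": 0}
    - {"hand": 0,"x": 0,"y": 0,"z": -5,"roll": 0}
    - {"hand": 0,"x": 0,"y": 0,"z": -1,"roll": 0}

```text
time: 22.6
position: [0.554, 0.0548, 0.1086]
tool_rot: [2.604, 1.754, -0.007]
ft_force: [-5.8, -7.0, 14.0]
grip_width: 0.002
grip_force: 7.6
```

>>> send_rows:
  rows:
    - {"hand": 0,"x": 0,"y": 0,"z": -1,"roll": 0}
    - {"hand": 0,"x": 0,"y": 0,"z": 0,"roll": 0}
    - {"hand": 0,"x": 0,"y": 0,"z": 0,"roll": 0}

```text
time: 22.9
position: [0.5541, 0.0548, 0.1085]
tool_rot: [2.605, 1.754, -0.007]
ft_force: [-6.7, -7.0, 15.0]
grip_width: 0.007
grip_force: 8.2
```

```bash
python3 cmp.py 9; python3 -c "
from bench import *
s=get_state();print(s['position'],s['ft_force'],s['qd'].round(4),s['time'])"
```

```text
scene jackbase [-0.39  0.89] 0.13
scene inst [-0.25 -1.19] 0.56
side jack [0.02 0.01] 0.57
side inst [1.22 0.6 ] 0.93
side lug [ 1.71 -0.37] 0.55
side rear [0.56 0.96] 0.58
lug/knob px for +1mm up & +1mm axis [[[0.01, -1.66]], [[2.87, 2.43]]]
[0.55406015 0.05477931 0.10849183] [-6.83079452 -6.74449984 15.26975261] [-0.0022 -0.0004 -0.0003  0.0001  0.0015  0.0006 -0.0009] 23.0
```

```bash
python3 - <<'E'
from h import *
import json
from scipy.optimize import least_squares
y=np.radians(68);A=np.array([np.cos(y),np.sin(y),0]);L=np.array([-A[1],A[0],0]);S=np.array([.6055,.1845,0])
# instrument points: (along behind stud, left, z)
pts={"screw":(0,0,.069),"FR":(.033,-.085,.07),"FL":(.033,.085,.07),"knob":(.084,-.001,.152),"RL":(.243,.085,.07),"RR":(.243,-.085,.07),"boxc":(.05,-.02,.118)}
def world(p,lift,dx,dy,dyaw):
    a,l,z=p;t=lift/.218;r=.218-a
    q=np.array([.218-(r*np.cos(t)-z*np.sin(t)),l,z*np.cos(t)+r*np.sin(t)])
    c,s=np.cos(dyaw),np.sin(dyaw);q=np.array([c*q[0]-s*q[1]+dx,s*q[0]+c*q[1]+dy,q[2]]);return S+A*q[0]+L*q[1]+np.array([0,0,q[2]])
C={n:json.load(open(n+"0.json")) for n in("scene","side")}
I=lambda n,k:cv2.cvtColor(cv2.imread(f"pics/{n}{k}.png"),cv2.COLOR_BGR2GRAY)
use={"side":["screw","FR","FL","knob","RL","RR","boxc"]}
for k in ("7","8","9"):
    obs=[]
    for n in use:
        P=np.array([proj(C[n],world(pts[m],0,0,0,0))[0] for m in use[n]],np.float32)
        q,st,e=cv2.calcOpticalFlowPyrLK(I(n,"6"),I(n,k),P[:,None],None,winSize=(13,13),maxLevel=1)
        b,_,_=cv2.calcOpticalFlowPyrLK(I(n,k),I(n,"6"),q,None,winSize=(13,13),maxLevel=1)
        for m,p,d,ok in zip(use[n],P,q[:,0]-P,np.linalg.norm(b[:,0]-P,axis=1)<.3):
            if k!="7":print(n,m,d.round(2),ok)
            if ok: obs.append((n,m,d))
    f=lambda x:np.concatenate([proj(C[n],world(pts[m],*x))[0]-proj(C[n],world(pts[m],0,0,0,0))[0]-d for n,m,d in obs])
    r=least_squares(f,[.005,0,0,0],loss="soft_l1",f_scale=.2,x_scale=[.01,.01,.01,.01]);print(k,"lift,dx,dy,dyaw",r.x.round(4),np.abs(r.fun).mean().round(2))
E
```

```text
7 lift,dx,dy,dyaw [ 0.0007 -0.0005 -0.0003  0.0011] 0.1
side screw [ 0.07 -0.56] True
side FR [ 0.11 -0.37] True
side FL [ 0.2  -0.77] True
side knob [0.35 0.04] True
side RL [0.34 0.79] True
side RR [0.18 0.24] True
side boxc [ 0.49 -0.38] True
8 lift,dx,dy,dyaw [ 0.0038 -0.0007 -0.0001 -0.0002] 0.13
side screw [ 0.63 -1.73] True
side FR [ 0.85 -1.07] True
side FL [ 1.28 -1.61] True
side knob [2.02 0.13] False
side RL [0.19 3.93] False
side RR [0.89 0.89] True
side boxc [ 2.54 -2.14] False
9 lift,dx,dy,dyaw [ 0.0118 -0.0012  0.      0.0013] 0.09
```

The fitted lift at the stud is about 12 mm, where the third notch would give 13 mm. The instrument has shifted by about 1 mm or less, and the handle is held at its stop. Handing in.

```bash
python3 -c "
from bench import close_job
print(close_job())"
```

```text
the job is handed in; nothing more can be done
None
```

The job is handed in with the pointer on the park mark, the jack's saddle under the stud pumped three strokes to its last notch (measured lift about 12 mm against 13 mm expected), and the handle held fully down at about 15 N; no verdict came back.

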